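Counter-hold a hidden bearing bolt while its nut is run up

ROBOT

A 6-joint arm with a two-finger parallel gripper is mounted at the origin on the work surface. World frame = base frame: x ahead of the robot, y to its left, z up, the work surface at z = 0. Lengths are in mm, angles in rad, forces in N, time in s.
With the tool pointing down it reaches from about 275 to 750 mm from the base axis. Payload 10.2 kg.
Tool frame: the origin (TCP) lies at the very end of the fingers, on their centre line; the grasp point (between the pads) lies 19 mm behind it; z points along the fingers, y is the direction in which the jaws open and shut (so a half turn about z gives the same grasp; the last joint's range is limited). The gripper opens to 85 mm and grips with 20 to 120 N. Pads are 22 mm wide; open, the fingers measure 114 mm over their backs; the gripper's body (76 mm by 85 mm) begins 54 mm behind the grasp point. The pads swing forward as they close: fully open they stand 13 mm farther back than shut.
Start: joints at [-1.351, 0.313, 1.498, -0, 1.331, -0.223], TCP at [224.936, -474.379, 231.294] pointing down, gripper open.
Joint ranges: [-2.94, 2.94], [-0.97, 2.17], [0.19, 2.56], [-1.23, 4.37], [0.02, 3.11], [-2.88, 2.88]. Speed limits (rad/s): [2.39, 2.39, 3.01, 3.14, 3.14, 3.14].

INTERFACE

Orientations are given as a unit quaternion [w, x, y, z].
In Python, from rig import ctrl, eyes, order gives the robot as it stands.
- The arm moves only by the tool move_arm, never from a script. Its argument "deltas" is a list of rows, each a list of 6 numbers: the shift along the tool's x, y, z in cm, then the turn, a rotation vector about the tool's x, y, z in degrees. A call has exactly 10 rows; each row shifts and turns the commanded pose from where the row before left it, along the tool's axes as they then stand; what a row does not reach is not made up. A row lasts 1/10 s, in which the tool goes at most 50 mm and 8.59 degrees, less where a joint would pass 70% of its speed; a pose out of reach is approached as far as the arm can. A call is refused whole if a number of a shift passes 5 or a number of a turn 8.59, either way. A call with a gripper value outside its range is refused whole. "grip" is the finger opening in cm, from 0 to 8.54, set as the call begins (left out, the last holds). The fingers move at their own pace and stop on an object; "newtons" is the grip in N (left out, the last holds). Time passes only in rows, so rows that do not move let the fingers close, or fill a call up. It gives the time, the measured TCP pose, the force and the opening at its end, in the units of the state.
- ctrl.sense(): the state, without advancing time (a new reading comes with each control period).
- eyes.capture(name): name is "scene" or "top"; returns the picture (400x640x3 uint8, blue, green, red); there is no depth.
- eyes.camera_params(name): a dict with "K" (3x3 intrinsics, pixels), "camera_from_world" (4x4, takes a point from world to camera coordinates). Camera axes: x right, y down, z forward; pixel columns grow to the right and rows downward; lengths in mm; the calibration is good to about 2 mm. A picture is of the moment at which its call begins. camera_params takes no time and is no camera call.
- order.finish_job(): hands the job in, once; it reports no verdict.
The state is a dict: "time_s": time; "joints": joint angles; "dq": joint speeds; "tau": joint torques, N m; "eef_pos": TCP position; "ee_rot": TCP orientation; "force": force on the tool from outside, world axes, zero at the start; "wrist_torque": the same for the moment, N m; "grip_width": opening from 0.0 (shut) to 1.0 (fully open).
Only numpy, scipy, OpenCV 4.12 (cv2) and the standard library are available. Lean on these libraries where they do the work, as an engineer would, in place of code of your own. Each camera call takes 0.05 s, during which the arm holds its last target.

TASK

The new bearing of the drum rotator is being bolted to its pedestal: the nut driver in the bench stand is already running slowly on the nut of one of the two upper bolts, but the bolt only turns round with the nut. Reach down into the narrow gap behind the bearing plate, grasp the hidden hex head of that bolt across two flats and hold it from turning until the nut has run up tight and the driver stalls; finish while still holding it, so that the bolt stands still against the driver. Leave the other bolt, which is tight already, and the driver and the things on the bench alone, and do not force the gripper against the pedestal.

Things in the scene. Friction and masses are not known exactly. Their poses are not given: they have to be found in the camera images.
- gap (a point): Middle of the open top of the gap, 216 mm above the bench, between the pedestal's bearing plate (robot's side) and rear plate, 50 mm apart in the clear. Axes as the pedestal. The heads of the two upper bolts lie in the gap at x = 0, y = +55.5 and -55.5 mm, z = -26 mm from here; two lower bolts 111 mm below them. The gap is open above and, over 102 mm from the bench, at both ends.
- bolt_a: One of the two upper bolts (a and b change places from start to start; the driven one is in line with the driver, and turns). Origin at the centre of its hex head, x along the bolt away from the bearing plate; at zero turn about x two flats face +y and -y. Head dark steel, 24 mm across flats, 27.7 across corners, 14 thick, held 18 mm off the plate by a round sleeve 25 mm in diameter.
- head_a (a point): Centre of the head of bolt a, 190 mm above the bench. The driven bolt's hex turns with its nut until it is held; a flat comes round every 60 degrees.
- bolt_b: The other upper bolt, with the same head and sleeve; origin at the centre of its hex head, same axes. Of the two, the one out of line with the driver is tight (yellow mark on its nut), does not turn and must not be touched.
- run_down (a joint): How far the nut of the bolt in the driver has been wound on, rad. It starts somewhere between 0 and 1.5 and grows only while the bolt head is held from turning; at 5.0 the nut is tight.
- driver: Grey cordless nut driver, 46 mm thick, top 215 mm up, in a bench stand. Origin on the bench under the stand; x is the spindle's direction, 190 mm up; the driven bolt's head is on this line 165 mm ahead. Turns its nut all the time, positive about x: 0.6 rad/s with the bolt free, about 0.43 with the head held (thread drag 0.1 N m); when the nut is tight it stalls and keeps pushing with 0.35 N m.
- wrench: Loose steel wrench, 200 mm long, lying on the bench beside the pedestal; bystander, origin on the bench under its middle.
- grease: Small grease jar with red cap, 56 mm in diameter, 70 mm tall, beside the pedestal; bystander, origin under its middle.
- old_bearing: The old bearing unit, square flange of 143 mm, 50 mm high, lying on the bench; bystander, origin under its middle.
- drum_clip: Blue plastic drum clip, 60 mm long, 35 mm high, on the bench; bystander, origin under its middle.
- spare_bolt1: Spare bolt lying in the grey parts tray; bystander.
- spare_bolt2: Second spare bolt in the tray; bystander.
- pedestal: White steel pedestal fixed on the bench: two upright plates 190 mm wide, tops 216 mm up. Origin on the bench straight below point gap; x from the bearing plate to the rear plate, y along the plates, z up. Bearing plate at x = -37 to -25 mm with the grey square bearing (143 mm) on its robot side; rear plate at x = 25 to 33 mm with a control box on its far side.

How it is judged (in metres and radians):
On the way:
1. the head of the driven bolt is grasped between the fingers and no longer turns, while its nut is still being wound on (contact force between the fingers and bolt_a above 4 N and distance between the grasp point and head_a below 0.022 m and angular speed of bolt_a below 0.08 rad/s and value of joint run_down below 4.8 rad), for 0.5 s.
At the end, for the whole second after the job is handed in: The nut is tight (run_down above 4.85 rad and no longer advancing), and the driven bolt's head is still held: the fingers press on it with more than 4 N, the grasp point is within 22 mm of the head's centre, and the bolt turns slower than 0.08 rad/s against the stalled driver (contact force between the fingers and bolt_a above 4 N and distance between the grasp point and head_a below 0.022 m and angular speed of bolt_a below 0.08 rad/s and value of joint run_down above 4.85 rad and velocity of joint run_down below 0.08 rad/s); the arm keeps its last pose, push and grip.
It fails at once if the other bolt is touched (more than 3 N) (contact force between bolt_b and anything else above 3 N).
It fails at once if the driver or its stand is pushed (more than 8 N) (contact force between driver and anything else above 8 N).
It fails at once if the gripper is forced against the pedestal (more than 35 N) (contact force between pedestal and anything else above 35 N).
It fails at once if a thing on the bench is shifted by more than 30 mm (distance of any of wrench, grease, old_bearing, drum_clip, spare_bolt1, spare_bolt2 from where it was at the start of the episode above 0.03 m).
It also fails if it takes over 58 s, if anything falls off the work surface, if the arm or the gripper's body presses on something with over 40 N, if the wrist force passes 120 N, or if a joint passes its speed limit or range.

## Working session

There is one attempt and no reset: what is moved stays moved. The work goes in short steps, Python scripts to look and compute and a tool call to move; the robot and the scene stay as the last step left them, time stands still between calls to the robot, and variables do not carry over. Pictures are saved under pics/ and viewed, and the job is handed in when it is done.

Besides the shell and the picture viewer there is one more tool, called after ">>>" in YAML: its name, and indented under it one key for each argument. move_arm: Moves the arm, as the interface text tells. Its arguments: {"type":"object","properties":{"deltas":{"type":"array"},"grip":{"type":"number"},"newtons":{"type":"number"}},"required":["deltas"]}

```bash
ls; mkdir -p pics; python3 - <<'E'
from rig import ctrl, eyes, order
import cv2, numpy as np
np.set_printoptions(precision=3,suppress=True)
print(ctrl.sense())
for n in("scene","top"):
    im=eyes.capture(n); cv2.imwrite(f"pics/{n}0.png",im)
    p=eyes.camera_params(n); print(n,p["K"],p["camera_from_world"])
E
```

```text
pics
{'time_s': 0.0, 'joints': array([-1.351,  0.313,  1.498, -0.   ,  1.331, -0.223]), 'dq': array([-0.   , -0.   ,  0.001,  0.002, -0.   , -0.002]), 'tau': array([  0.001, -41.226, -25.975,  -0.   ,   0.004,   0.   ]), 'eef_pos': array([ 224.865, -474.117,  230.726]), 'ee_rot': array([-0.001,  0.976,  0.22 , -0.   ]), 'force': array([-0.893,  0.205,  0.303]), 'wrist_torque': array([-0.009, -0.04 , -0.003]), 'grip_width': 0.9986510319089261}
scene [[379.246   0.    317.314]
 [  0.    379.246 195.156]
 [  0.      0.      1.   ]] [[  -0.878    0.479   -0.01   379.486]
 [   0.405    0.731   -0.549 -190.191]
 [  -0.255   -0.486   -0.836 1336.045]
 [   0.       0.       0.       1.   ]]
top [[472.922   0.    320.327]
 [  0.    472.922 194.271]
 [  0.      0.      1.   ]] [[  -0.007   -1.      -0.024  122.957]
 [  -0.998    0.008   -0.063  449.061]
 [   0.063    0.023   -0.998 1764.697]
 [   0.       0.       0.       1.   ]]
```

View pics/scene0.png

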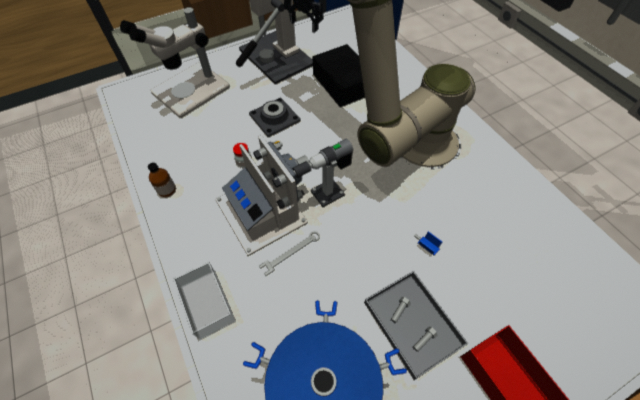

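View pics/top0.png

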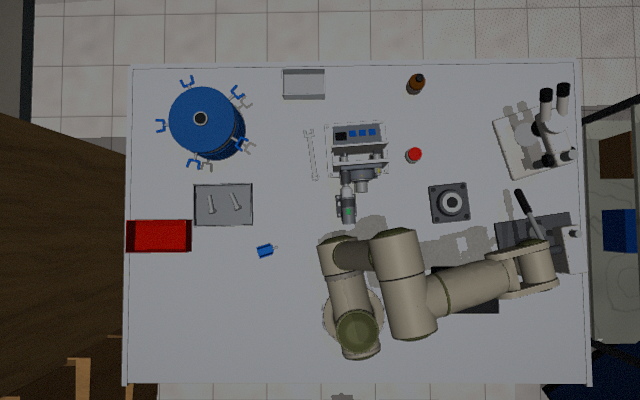

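```bash
python3 - <<'E'
import cv2
a=cv2.imread("pics/top0.png")[110:240,300:440]; cv2.imwrite("pics/t1.png",cv2.resize(a,None,fx=5.5,fy=4.6*1.0 if 0 else 4.6,interpolation=cv2.INTER_CUBIC) if 0 else cv2.resize(a,None,fx=4.5,fy=4.5,interpolation=cv2.INTER_CUBIC))
a=cv2.imread("pics/scene0.png")[120:260,210:370]; cv2.imwrite("pics/s1.png",cv2.resize(a,None,fx=4,fy=4,interpolation=cv2.INTER_CUBIC))
E
```

```text
(no output)
```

View pics/t1.png

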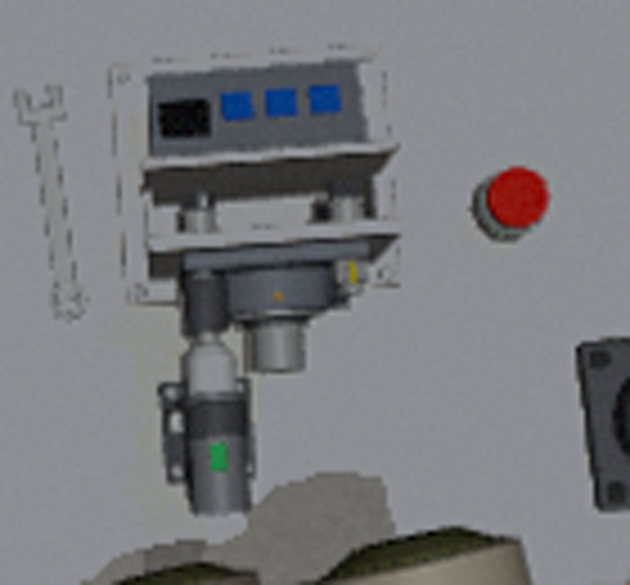

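View pics/s1.png

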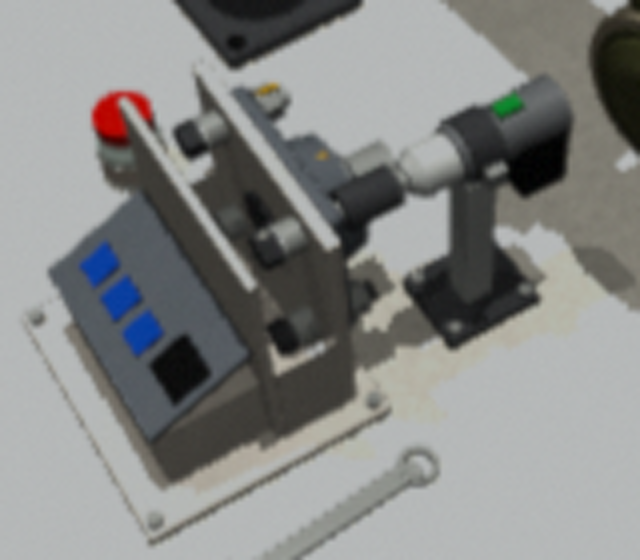

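Top view: the driver (crop 215,400) lines up with the left (+y) upper bolt, and the yellow-marked bolt is at right (crop 352,272). The white top edges of the two plates are clear in both views, so I'll zoom in and measure them.

```bash
python3 - <<'E'
import cv2
a=cv2.imread("pics/top0.png")[135:180,325:395]; cv2.imwrite("pics/t2.png",cv2.resize(a,None,fx=11,fy=11,interpolation=cv2.INTER_NEAREST))
a=cv2.imread("pics/scene0.png")[130:202,230:300]; cv2.imwrite("pics/s2.png",cv2.resize(a,None,fx=8,fy=8,interpolation=cv2.INTER_NEAREST))
E
```

```text
(no output)
```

View pics/t2.png

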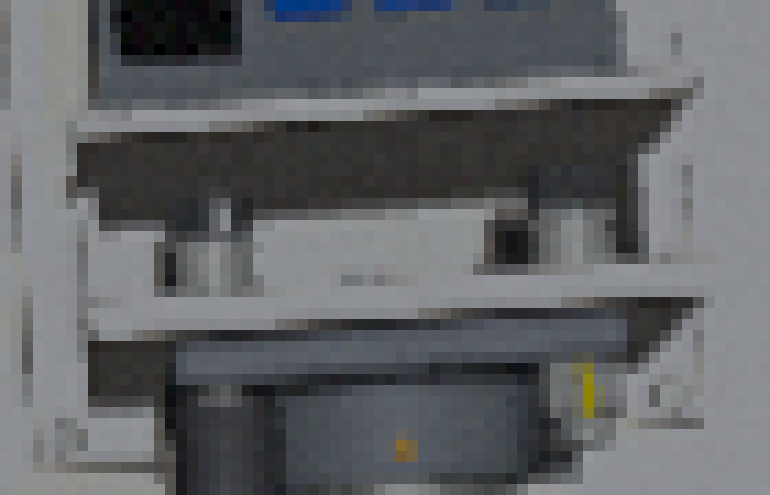

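View pics/s2.png

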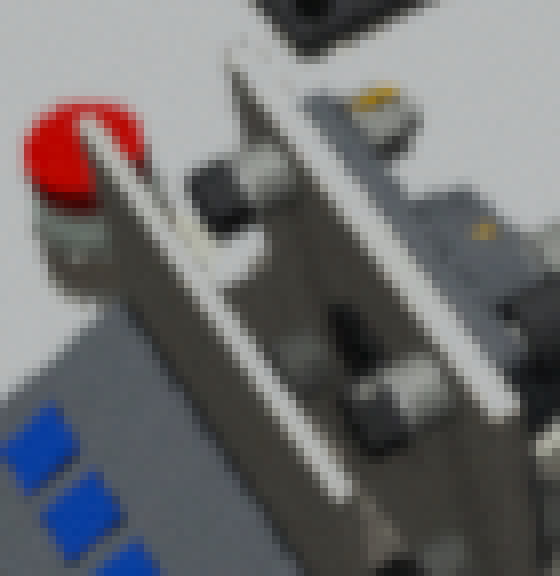

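```bash
cat > h.py <<'E'
import numpy as np
from rig import ctrl, eyes, order
P={n:eyes.camera_params(n) for n in("scene","top")}
def cast(n,u,v,z):
    K=P[n]["K"];T=P[n]["camera_from_world"];R=T[:3,:3];t=T[:3,3]
    c=-R.T@t; d=R.T@np.linalg.inv(K)@np.array([u,v,1.]); return c+d*(z-c[2])/d[2]
def proj(n,p):
    K=P[n]["K"];T=P[n]["camera_from_world"]; q=K@(T[:3,:3]@np.array(p)+T[:3,3]); return q[:2]/q[2]
E
cat > m.py <<'E'
from h import *
import cv2
np.set_printoptions(precision=1,suppress=True)
t=lambda X,Y:(325+X/11-.5,135+Y/11-.5)
s=lambda X,Y:(230+X/8-.5,130+Y/8-.5)
for nm,a in dict(rearL=(78,131),rearR=(703,87),bearL=(88,319),bearR=(710,280)).items(): print(nm,cast("top",*t(*a),216))
for nm,a in dict(rearL=(345,498),rearR=(86,113),bearL=(505,415),bearR=(235,48)).items(): print(nm,cast("scene",*s(*a),216))
# subpixel band centres in top view
im=cv2.cvtColor(cv2.imread("pics/top0.png"),cv2.COLOR_BGR2GRAY).astype(float)
print(im[142:168,336:386:6].astype(int))
E
python3 m.py
```

```text
rearL [598.1  75.8 216. ]
rearR [ 609.5 -114.6  216. ]
bearL [540.3  73.3 216. ]
bearR [ 550.3 -115.8  216. ]
rearL [601.4  77.1 216. ]
rearR [ 612.2 -112.9  216. ]
bearL [542.4  72.9 216. ]
bearR [ 554.7 -115.3  216. ]
[[ 83  83  81  77  94  85 117 148 139]
 [ 82  78  91  91 133 149 142 138 108]
 [ 87 101 135 148 141 138 101  41  44]
 [123 149 138 137  90  35  48  51  50]
 [138 138  74  38  47  49  53  55  51]
 [ 55  46  43  51  46  53  51  53  69]
 [ 48  48  52  53  48  49  54  53 111]
 [ 51  51  53  49  50  50  49  47 149]
 [ 50  51  49  52  50  48  46  52 147]
 [ 51  49  51  47  47  48  39  52 147]
 [ 48  49  51  51  46  55  56  49 146]
 [ 53  41  50  52  74  99  97  60 146]
 [ 45  41  73  96 131 148  77 101 147]
 [ 85  40 133 147 145 142  46 115 145]
 [149  68 145 145 143 142  28 116 149]
 [145 113 130 142 142 143  27 114 145]
 [142 111 148 142 143 144  28 119 133]
 [142 106 142 142 138 142  88 134 143]
 [141 105 117 144 128 142 148 143 146]
 [142 111 117 145 145 144 146 141 136]
 [140 145 145 143 145 135 135  98  38]
 [142 145 144 136 135  75  39  57  50]
 [145 136 135  58  37  66  84  88  52]
 [133  54  43  69  86  87  91  91  51]
 [ 45  73  82  94  92  90  95  79  75]
 [ 51  93  93  93  92  79  68  84 121]]
```

Both views agree within about 3 mm: gap ≈ (577, −20), yaw ≈ 3.4°, plate width 189–190 (given 190) and band spacing 58–59 (given 60). I'll check by projecting the predicted heads.

```bash
python3 - <<'E'
from h import *
import cv2
g=np.array([577,-20,216.]);y=np.radians(3.4);ex=np.array([np.cos(y),np.sin(y),0]);ey=np.array([-np.sin(y),np.cos(y),0])
F=lambda a,b,c:g+a*ex+b*ey+np.array([0,0,c])
print(F(0,55.5,-26),F(7,55.5,-26))
for n,(r0,r1,c0,c1),k in(("top",(135,180,325,395),11),("scene",(130,202,230,300),8)):
    a=cv2.resize(cv2.imread(f"pics/{n}0.png")[r0:r1,c0:c1],None,fx=k,fy=k,interpolation=cv2.INTER_CUBIC)
    for q,col in [((0,55.5,-26),(0,0,255)),((0,-55.5,-26),(0,255,0)),((-7,55.5,-14),(255,0,255)),((7,55.5,-14),(255,0,255)),((-25,55.5,-13.5),(255,255,0))]+[((x,s*95,0),(0,200,255)) for x in(-37,-25,25,33) for s in(-1,1)]:
        u,v=proj(n,F(*q)); cv2.circle(a,(int((u+.5-c0)*k),int((v+.5-r0)*k)),4,col,1)
    cv2.imwrite(f"pics/{n}_chk.png",a)
E
```

```text
[573.70849627  35.40231045 190.        ] [580.69617506  35.81745506 190.        ]
```

View pics/top_chk.png

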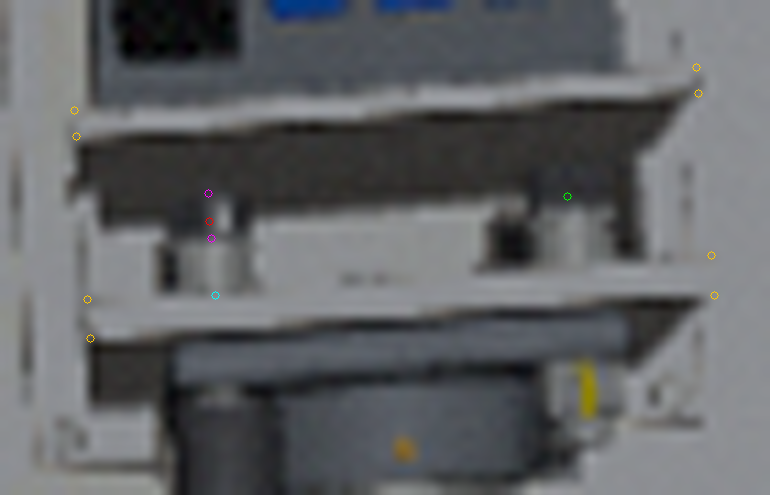

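View pics/scene_chk.png

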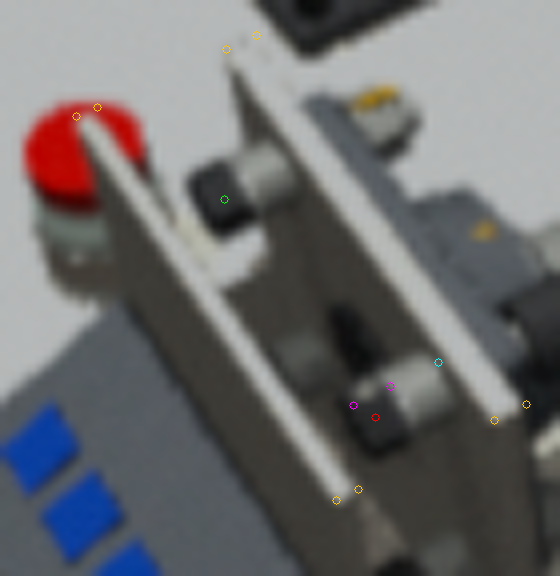

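>>> move_arm:
  deltas:
    - [0,0,-3,0,0,5.5]
    - [0,0,-3,0,0,5.5]
    - [0,0,-2,0,0,5.5]
    - [0,0,0,0,0,5.5]
    - [0,0,0,0,0,0]
    - [0,0,0,0,0,0]
    - [0,0,0,0,0,0]
    - [0,0,0,0,0,0]
    - [0,0,0,0,0,0]
    - [0,0,0,0,0,0]
  grip: 5.5
  newtons: 60

```text
time_s: 1.1
eef_pos: [224.9, -474.4, 311.2]
ee_rot: [-0.0, 1.0, 0.03, -0.0]
force: [0.0, -0.5, 0.2]
grip_width: 0.641
```

Projections fall on the plate corners and both heads to about 1 px. Now I'll approach above the driven head, offset 7 mm away from the sleeve.

>>> move_arm:
  deltas:
    - [2.7,-3.4,0,0,0,0]
    - [2.7,-3.4,0,0,0,0]
    - [2.7,-3.4,0,0,0,0]
    - [2.7,-3.4,0,0,0,0]
    - [2.7,-3.4,0,0,0,0]
    - [2.7,-3.4,0,0,0,0]
    - [2.7,-3.4,0,0,0,0]
    - [2.7,-3.4,0,0,0,0]
    - [2.7,-3.4,0,0,0,0]
    - [2.7,-3.4,0,0,0,0]

```text
time_s: 2.1
eef_pos: [475.2, -117.4, 311.5]
ee_rot: [0.0, 1.0, 0.03, 0.0]
force: [-0.4, -1.4, 0.7]
grip_width: 0.647
```

>>> move_arm:
  deltas:
    - [2.9,-3.7,0,0,0,0]
    - [2.9,-3.7,0,0,0,0]
    - [2.9,-3.7,0,0,0,0]
    - [2.8,-3.7,0,0,0,0]
    - [0,0,0,0,0,0]
    - [0,0,0,0,0,0]
    - [0,0,0,0,0,0]
    - [0,0,0,0,0,0]
    - [0,0,0,0,0,0]
    - [0,0,0,0,0,0]

```text
time_s: 3.1
eef_pos: [580.4, 34.8, 311.5]
ee_rot: [0.0, 1.0, 0.029, 0.0]
force: [0.3, -0.1, -0.4]
grip_width: 0.646
```

```bash
python3 - <<'E'
from h import *
import cv2
s=ctrl.sense();print(s["eef_pos"],s["ee_rot"],s["force"],s["grip_width"])
cv2.imwrite("pics/t3.png",cv2.resize(eyes.capture("top")[110:240,290:430],None,fx=4.5,fy=4.5,interpolation=2))
cv2.imwrite("pics/s3.png",cv2.resize(eyes.capture("scene")[70:220,210:370],None,fx=4,fy=4,interpolation=2))
E
```

```text
[580.42730533  34.80993532 311.53700734] [3.80319588e-05 9.99581571e-01 2.89250187e-02 1.55534670e-04] [ 0.2929477  -0.10595194 -0.3839646 ] 0.6461612612340772
```

View pics/s3.png

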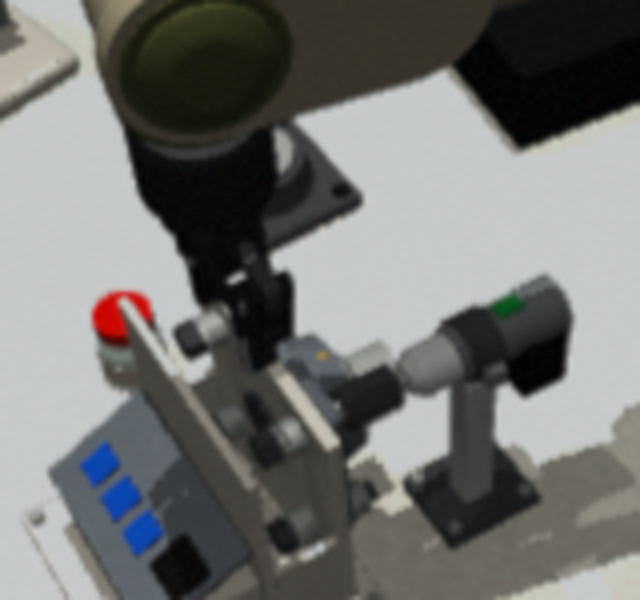

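View pics/t3.png

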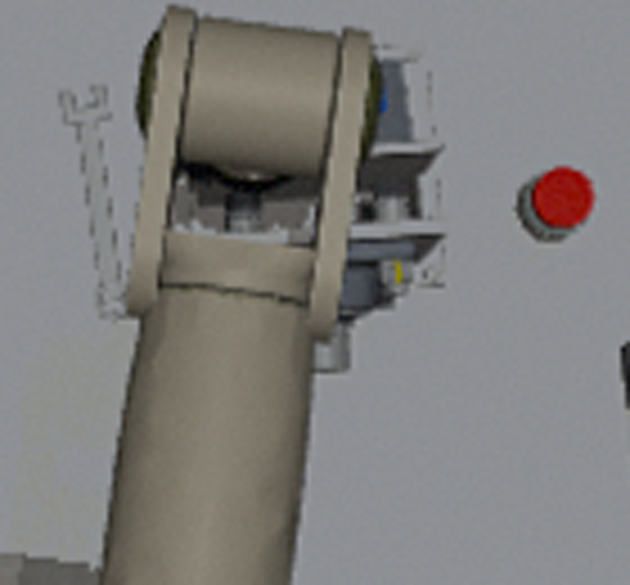

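The gripper hangs above the driven bolt (scene: open fingers at about 250,310 in the crop) with nothing in the way. Descending in two stages.

>>> move_arm:
  deltas:
    - [0,-0.1,1,0,0,0]
    - [0,0,1,0,0,0]
    - [0,0,1,0,0,0]
    - [0,0,1,0,0,0]
    - [0,0,1,0,0,0]
    - [0,0,1,0,0,0]
    - [0,0,1,0,0,0]
    - [0,0,1,0,0,0]
    - [0,0,1,0,0,0]
    - [0,0,0,0,0,0]

```text
time_s: 4.2
eef_pos: [580.0, 36.5, 219.7]
ee_rot: [-0.0, 1.0, 0.029, -0.001]
force: [-0.8, 0.0, 0.3]
grip_width: 0.645
```

```bash
python3 - <<'E'
from h import *
import cv2
s=ctrl.sense();print(s["eef_pos"],s["ee_rot"],s["force"],s["grip_width"])
cv2.imwrite("pics/s4.png",cv2.resize(eyes.capture("scene")[100:220,230:330],None,fx=5,fy=5,interpolation=2))
print(proj("scene",s["eef_pos"]))
E
```

```text
[580.00055681  36.47500543 219.67723726] [-2.35215898e-04  9.99567161e-01  2.93903890e-02 -1.28073410e-03] [-0.79235596  0.00338569  0.32813902] 0.6449926860953975
[273.332394   176.29179399]
```

View pics/s4.png

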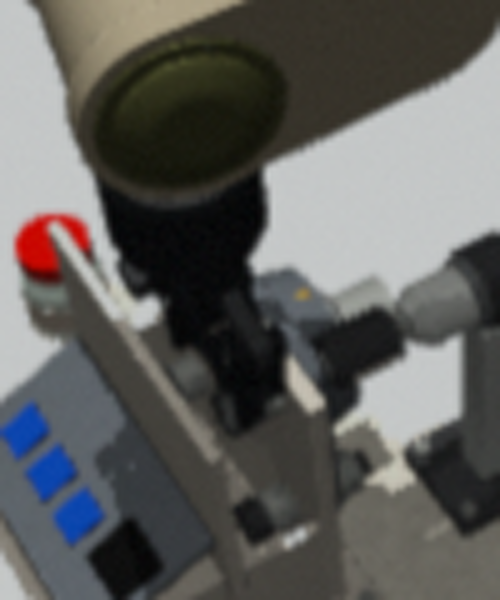

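The fingers sit over the gap opening (crop about 240,370), between the two plates, with no contact force. Going on down.

>>> move_arm:
  deltas:
    - [0,0,0.5,0,0,0]
    - [0,0,0.5,0,0,0]
    - [0,0,0.5,0,0,0]
    - [0,0,0.5,0,0,0]
    - [0,0,0.5,0,0,0]
    - [0,0,0.5,0,0,0]
    - [0,0,0.5,0,0,0]
    - [0,0,0.5,0,0,0]
    - [0,0,0.5,0,0,0]
    - [0,0,0.5,0,0,0]

```text
time_s: 5.25
eef_pos: [580.5, 36.4, 170.9]
ee_rot: [0.0, 1.0, 0.029, 0.0]
force: [-0.5, 0.8, 0.5]
grip_width: 0.646
```

```bash
python3 - <<'E'
from h import *
import cv2
s=ctrl.sense();print(s["eef_pos"],s["ee_rot"],s["force"],s["wrist_torque"],s["grip_width"])
cv2.imwrite("pics/s5.png",cv2.resize(eyes.capture("scene")[100:220,230:330],None,fx=5,fy=5,interpolation=2))
E
```

```text
[580.52434356  36.41983703 170.91470108] [7.68346878e-06 9.99567300e-01 2.94144734e-02 2.53745305e-05] [-0.54587401  0.77526098  0.50401203] [-0.00865574 -0.05056172 -0.04309716] 0.6455758298857053
```

View pics/s5.png

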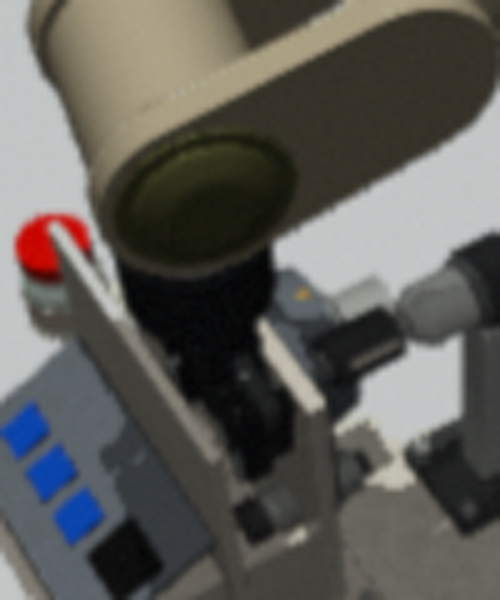

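Inside the gap, no contact. Closing gently first.

>>> move_arm:
  deltas:
    - [0,0,0.2,0,0,0]
    - [0,0,0,0,0,0]
    - [0,0,0,0,0,0]
    - [0,0,0,0,0,0]
    - [0,0,0,0,0,0]
    - [0,0,0,0,0,0]
    - [0,0,0,0,0,0]
    - [0,0,0,0,0,0]
    - [0,0,0,0,0,0]
    - [0,0,0,0,0,0]
  grip: 1.5
  newtons: 30

```text
time_s: 6.3
eef_pos: [580.6, 35.4, 169.3]
ee_rot: [0.001, 1.0, 0.029, -0.0]
force: [0.4, -5.8, -2.6]
grip_width: 0.279
```

```bash
python3 - <<'E'
from h import *
s=ctrl.sense();print(s["eef_pos"],s["ee_rot"],s["force"],s["wrist_torque"],s["grip_width"]*85.4)
E
```

```text
[580.576871    35.43406246 169.31590333] [ 8.28231946e-04  9.99571780e-01  2.92501084e-02 -3.55065668e-05] [ 0.36476454 -5.82967743 -2.57016095] [-0.65702273 -0.02518023  0.02702861] 23.80777386091879
```

The opening of 23.8 mm matches the 24 mm flats (the sleeve would give 25). There is a small −y side force, so I'll shift 1 mm to centre and raise the grip.

>>> move_arm:
  deltas:
    - [0,0.1,0,0,0,0]
    - [0,0,0,0,0,0]
    - [0,0,0,0,0,0]
    - [0,0,0,0,0,0]
    - [0,0,0,0,0,0]
    - [0,0,0,0,0,0]
    - [0,0,0,0,0,0]
    - [0,0,0,0,0,0]
    - [0,0,0,0,0,0]
    - [0,0,0,0,0,0]
  newtons: 80

```text
time_s: 7.3
eef_pos: [580.6, 35.4, 169.4]
ee_rot: [0.0, 1.0, 0.029, 0.0]
force: [-2.7, -1.5, 2.4]
grip_width: 0.261
```

```bash
python3 - <<'E'
from h import *
s=ctrl.sense();print(s["eef_pos"],s["ee_rot"],s["force"],s["wrist_torque"],s["grip_width"]*85.4)
E
```

```text
[580.59837884  35.38852224 169.40640415] [1.20238946e-05 9.99567590e-01 2.94045867e-02 5.17622537e-05] [-2.65609685 -1.5197231   2.43310082] [-0.1013686   0.30662622  0.00339545] 22.328610953361604
```

>>> move_arm:
  deltas:
    - [0,0,0,0,0,0]
    - [0,0,0,0,0,0]
    - [0,0,0,0,0,0]
    - [0,0,0,0,0,0]
    - [0,0,0,0,0,0]
    - [0,0,0,0,0,0]
    - [0,0,0,0,0,0]
    - [0,0,0,0,0,0]
    - [0,0,0,0,0,0]
    - [0,0,0,0,0,0]

```text
time_s: 8.3
eef_pos: [580.6, 35.4, 169.4]
ee_rot: [0.0, 1.0, 0.029, 0.0]
force: [-2.7, -1.8, 5.5]
grip_width: 0.262
```

```bash
cat > st.py <<'E'
from h import *
import cv2,sys
np.set_printoptions(precision=3,suppress=True)
s=ctrl.sense();print(s["time_s"],s["eef_pos"],s["force"],s["wrist_torque"],s["grip_width"]*85.4)
if len(sys.argv)>1:
    cv2.imwrite(f"pics/{sys.argv[1]}.png",cv2.resize(eyes.capture("scene")[130:220,240:330],None,fx=6,fy=6,interpolation=2))
E
python3 st.py s6
```

```text
8.3 [580.607  35.401 169.392] [-2.684 -1.83   5.5  ] [-0.152  0.421 -0.018] 22.38953295066054
```

View pics/s6.png

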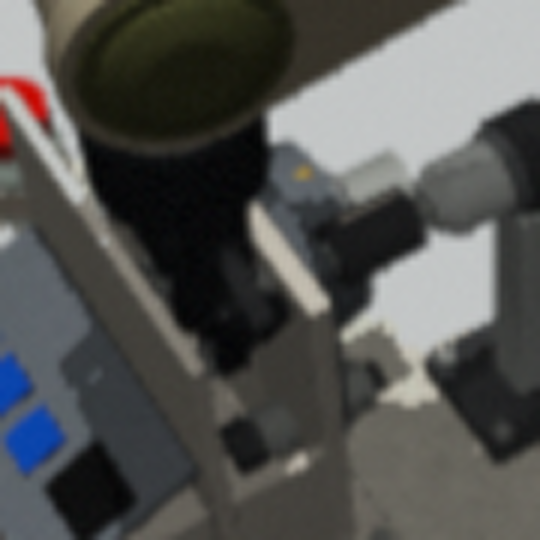

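The fingers hold inside the gap (crop about 235,320), clear of both plates. Vertical force is creeping up slightly, so I'll keep watching.

>>> move_arm:
  deltas:
    - [0,0,0,0,0,0]
    - [0,0,0,0,0,0]
    - [0,0,0,0,0,0]
    - [0,0,0,0,0,0]
    - [0,0,0,0,0,0]
    - [0,0,0,0,0,0]
    - [0,0,0,0,0,0]
    - [0,0,0,0,0,0]
    - [0,0,0,0,0,0]
    - [0,0,0,0,0,0]

```text
time_s: 9.35
eef_pos: [580.6, 35.4, 169.4]
ee_rot: [0.0, 1.0, 0.029, 0.0]
force: [-2.9, -0.7, 5.9]
grip_width: 0.259
```

```bash
python3 st.py
```

```text
9.35 [580.59   35.407 169.374] [-2.883 -0.658  5.86 ] [-0.082  0.469 -0.03 ] 22.102560339398448
```

>>> move_arm:
  deltas:
    - [0,0,0,0,0,0]
    - [0,0,0,0,0,0]
    - [0,0,0,0,0,0]
    - [0,0,0,0,0,0]
    - [0,0,0,0,0,0]
    - [0,0,0,0,0,0]
    - [0,0,0,0,0,0]
    - [0,0,0,0,0,0]
    - [0,0,0,0,0,0]
    - [0,0,0,0,0,0]

```text
time_s: 10.35
eef_pos: [580.6, 35.4, 169.4]
ee_rot: [0.0, 1.0, 0.029, 0.0]
force: [-3.1, -1.8, 4.7]
grip_width: 0.267
```

```bash
python3 st.py
```

```text
10.35 [580.597  35.395 169.37 ] [-3.142 -1.785  4.677] [-0.123  0.43   0.01 ] 22.841434172037964
```

>>> move_arm:
  deltas:
    - [0,0,0,0,0,0]
    - [0,0,0,0,0,0]
    - [0,0,0,0,0,0]
    - [0,0,0,0,0,0]
    - [0,0,0,0,0,0]
    - [0,0,0,0,0,0]
    - [0,0,0,0,0,0]
    - [0,0,0,0,0,0]
    - [0,0,0,0,0,0]
    - [0,0,0,0,0,0]

```text
time_s: 11.35
eef_pos: [580.6, 35.4, 169.4]
ee_rot: [0.0, 1.0, 0.029, 0.0]
force: [-2.5, -1.3, 4.8]
grip_width: 0.265
```

```bash
python3 st.py
```

```text
11.35 [580.598  35.414 169.379] [-2.51  -1.288  4.811] [-0.104  0.413 -0.026] 22.65973438911827
```

>>> move_arm:
  deltas:
    - [0,0,0,0,0,0]
    - [0,0,0,0,0,0]
    - [0,0,0,0,0,0]
    - [0,0,0,0,0,0]
    - [0,0,0,0,0,0]
    - [0,0,0,0,0,0]
    - [0,0,0,0,0,0]
    - [0,0,0,0,0,0]
    - [0,0,0,0,0,0]
    - [0,0,0,0,0,0]

```text
time_s: 12.35
eef_pos: [580.6, 35.4, 169.4]
ee_rot: [0.0, 1.0, 0.029, 0.0]
force: [-3.2, -1.6, 4.9]
grip_width: 0.261
```

```bash
python3 st.py
```

```text
12.35 [580.603  35.404 169.391] [-3.18  -1.624  4.933] [-0.095  0.475 -0.034] 22.314635751148224
```

>>> move_arm:
  deltas:
    - [0,0,0,0,0,0]
    - [0,0,0,0,0,0]
    - [0,0,0,0,0,0]
    - [0,0,0,0,0,0]
    - [0,0,0,0,0,0]
    - [0,0,0,0,0,0]
    - [0,0,0,0,0,0]
    - [0,0,0,0,0,0]
    - [0,0,0,0,0,0]
    - [0,0,0,0,0,0]

```text
time_s: 13.35
eef_pos: [580.6, 35.4, 169.4]
ee_rot: [0.0, 1.0, 0.029, 0.0]
force: [-2.7, -1.2, 5.3]
grip_width: 0.26
```

```bash
python3 st.py
```

```text
13.35 [580.614  35.371 169.402] [-2.681 -1.207  5.296] [-0.073  0.472  0.034] 22.20899134902064
```

>>> move_arm:
  deltas:
    - [0,0,0,0,0,0]
    - [0,0,0,0,0,0]
    - [0,0,0,0,0,0]
    - [0,0,0,0,0,0]
    - [0,0,0,0,0,0]
    - [0,0,0,0,0,0]
    - [0,0,0,0,0,0]
    - [0,0,0,0,0,0]
    - [0,0,0,0,0,0]
    - [0,0,0,0,0,0]

```text
time_s: 14.35
eef_pos: [580.6, 35.4, 169.4]
ee_rot: [0.0, 1.0, 0.029, 0.0]
force: [-2.4, -1.4, 5.2]
grip_width: 0.264
```

```bash
python3 st.py
```

```text
14.35 [580.639  35.414 169.399] [-2.445 -1.39   5.229] [-0.132  0.45  -0.063] 22.51603493999075
```

>>> move_arm:
  deltas:
    - [0,0,0,0,0,0]
    - [0,0,0,0,0,0]
    - [0,0,0,0,0,0]
    - [0,0,0,0,0,0]
    - [0,0,0,0,0,0]
    - [0,0,0,0,0,0]
    - [0,0,0,0,0,0]
    - [0,0,0,0,0,0]
    - [0,0,0,0,0,0]
    - [0,0,0,0,0,0]

```text
time_s: 15.35
eef_pos: [580.6, 35.4, 169.4]
ee_rot: [0.0, 1.0, 0.029, 0.0]
force: [-2.9, -1.5, 4.6]
grip_width: 0.264
```

```bash
python3 st.py
```

```text
15.35 [580.614  35.407 169.377] [-2.868 -1.498  4.646] [-0.068  0.389 -0.019] 22.560118839138095
```

>>> move_arm:
  deltas:
    - [0,0,0,0,0,0]
    - [0,0,0,0,0,0]
    - [0,0,0,0,0,0]
    - [0,0,0,0,0,0]
    - [0,0,0,0,0,0]
    - [0,0,0,0,0,0]
    - [0,0,0,0,0,0]
    - [0,0,0,0,0,0]
    - [0,0,0,0,0,0]
    - [0,0,0,0,0,0]

```text
time_s: 16.35
eef_pos: [580.6, 35.4, 169.4]
ee_rot: [0.0, 1.0, 0.029, 0.0]
force: [-2.3, -1.5, 4.8]
grip_width: 0.26
```

```bash
python3 st.py
```

```text
16.35 [580.601  35.426 169.408] [-2.311 -1.519  4.824] [-0.117  0.456 -0.047] 22.22445537440397
```

>>> move_arm:
  deltas:
    - [0,0,0,0,0,0]
    - [0,0,0,0,0,0]
    - [0,0,0,0,0,0]
    - [0,0,0,0,0,0]
    - [0,0,0,0,0,0]
    - [0,0,0,0,0,0]
    - [0,0,0,0,0,0]
    - [0,0,0,0,0,0]
    - [0,0,0,0,0,0]
    - [0,0,0,0,0,0]

```text
time_s: 17.35
eef_pos: [580.6, 35.4, 169.4]
ee_rot: [-0.0, 1.0, 0.029, 0.0]
force: [-2.0, -1.5, 5.1]
grip_width: 0.262
```

```bash
python3 st.py
```

```text
17.35 [580.595  35.429 169.395] [-2.009 -1.476  5.067] [ 0.08   0.425 -0.005] 22.360741268169846
```

Wrist torque about x has just stepped up (−0.1 → +0.08), consistent with the driver reaching stall. I'll confirm.

>>> move_arm:
  deltas:
    - [0,0,0,0,0,0]
    - [0,0,0,0,0,0]
    - [0,0,0,0,0,0]
    - [0,0,0,0,0,0]
    - [0,0,0,0,0,0]
    - [0,0,0,0,0,0]
    - [0,0,0,0,0,0]
    - [0,0,0,0,0,0]
    - [0,0,0,0,0,0]
    - [0,0,0,0,0,0]

```text
time_s: 18.35
eef_pos: [580.6, 35.4, 169.4]
ee_rot: [-0.0, 1.0, 0.029, 0.0]
force: [-2.9, -1.5, 5.6]
grip_width: 0.261
```

```bash
python3 st.py
```

```text
18.35 [580.608  35.381 169.381] [-2.917 -1.517  5.627] [0.141 0.437 0.008] 22.315178935503706
```

>>> move_arm:
  deltas:
    - [0,0,0,0,0,0]
    - [0,0,0,0,0,0]
    - [0,0,0,0,0,0]
    - [0,0,0,0,0,0]
    - [0,0,0,0,0,0]
    - [0,0,0,0,0,0]
    - [0,0,0,0,0,0]
    - [0,0,0,0,0,0]
    - [0,0,0,0,0,0]
    - [0,0,0,0,0,0]

```text
time_s: 19.35
eef_pos: [580.6, 35.4, 169.4]
ee_rot: [-0.0, 1.0, 0.029, 0.0]
force: [-3.0, -2.3, 5.1]
grip_width: 0.264
```

```bash
python3 st.py
```

```text
19.35 [580.62   35.405 169.395] [-3.024 -2.277  5.053] [0.121 0.469 0.019] 22.57489168414228
```

>>> move_arm:
  deltas:
    - [0,0,0,0,0,0]
    - [0,0,0,0,0,0]
    - [0,0,0,0,0,0]
    - [0,0,0,0,0,0]
    - [0,0,0,0,0,0]
    - [0,0,0,0,0,0]
    - [0,0,0,0,0,0]
    - [0,0,0,0,0,0]
    - [0,0,0,0,0,0]
    - [0,0,0,0,0,0]

```text
time_s: 20.35
eef_pos: [580.6, 35.4, 169.4]
ee_rot: [-0.0, 1.0, 0.029, 0.0]
force: [-2.8, -1.2, 5.0]
grip_width: 0.262
```

```bash
python3 st.py s7
```

```text
20.35 [580.605  35.418 169.404] [-2.777 -1.179  5.025] [ 0.061  0.427 -0.016] 22.39867981930795
```

View pics/s7.png

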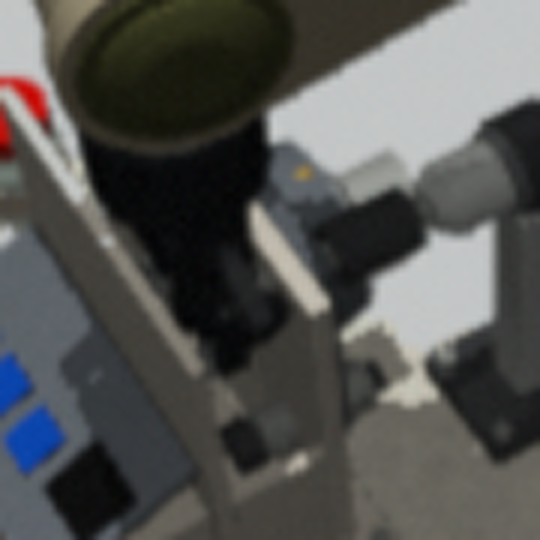

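The torque step of ≈0.22 N m is near the expected 0.25. Socket shading differs from the earlier picture, so I'll check that it is now still.

>>> move_arm:
  deltas:
    - [0,0,0,0,0,0]
    - [0,0,0,0,0,0]
    - [0,0,0,0,0,0]
    - [0,0,0,0,0,0]
    - [0,0,0,0,0,0]
    - [0,0,0,0,0,0]
    - [0,0,0,0,0,0]
    - [0,0,0,0,0,0]
    - [0,0,0,0,0,0]
    - [0,0,0,0,0,0]

```text
time_s: 21.4
eef_pos: [580.6, 35.4, 169.4]
ee_rot: [-0.0, 1.0, 0.029, 0.0]
force: [-2.3, -3.1, 5.6]
grip_width: 0.261
```

```bash
python3 st.py s8; python3 - <<'E'
import cv2,numpy as np
L=[cv2.imread(f"pics/{n}.png")[180:290,310:440].astype(int) for n in("s6","s7","s8")]
print([round(float(abs(a-b).mean()),2) for a,b in((L[0],L[1]),(L[1],L[2]))],[int(abs(a-b).max()) for a,b in((L[0],L[1]),(L[1],L[2]))])
L=[cv2.imread(f"pics/{n}.png")[400:,400:].astype(int) for n in("s6","s7","s8")]
print("bg",[round(float(abs(a-b).mean()),2) for a,b in((L[0],L[1]),(L[1],L[2]))])
E
```

```text
21.4 [580.6    35.43  169.374] [-2.29  -3.106  5.619] [ 0.166  0.447 -0.012] 22.328933696842107
[4.17, 0.94] [53, 6]
bg [0.82, 0.83]
```

The socket was turning before (difference 4.2) and now matches background noise (0.94 against 0.83), so the driver has stalled and the head is held. Handing in.

```bash
python3 -c "
from rig import order
print(order.finish_job())"
```

```text
the job is handed in; nothing more can be done
None
```

I held the driven bolt's head (the left, +y one) until its nut ran tight and the driver stalled. I handed the job in at about 21.5 s, still gripping at 80 N; no verdict was reported.

**How it was done**
- I located the gap from the plate tops in both views, which agreed within about 3 mm.
- I lowered the half-open gripper into the gap, offset 7 mm away from the sleeve, and closed on two flats.
- I then moved 1 mm sideways to take off a small side force, and held still.

**Last checks**
- **Driver stalled:** the wrist torque about x rose by about 0.2 N m at around 17 s (0.25 expected). After that the socket stood still in pictures 1 s apart, with differences no larger than image noise; it had been turning earlier.
- **Forces:** outside forces stayed below about 7 N in every reading. The last pictures showed the fingers clear of both plates.
- **Grasp position:** the grasp point is about 7 mm from the head's calculated centre. The head was hidden by the gripper, so I could not see the grasp directly.
- **One disagreement:** the opening read 23.8 mm at 30 N but about 22.4 mm at 80 N, less than the head's 24 mm. I took this as give in the fingers, because it then stayed within 22.1–22.8 mm and the pose did not move.

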